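# Pack the printer repair kit tray

### The job

Pack the repair kit in the white tray: the motor with the bare shaft into the square recess, the heat sink with straight fins into the long one, the solder reel into the large round one and the shaft coupler into the small round one. Set each down gently, without dropping it, so that it stands upright and flat on the floor of its recess. Leave the look-alikes, the motor with a pulley and the heat sink with pins, standing where they are.

Things in the scene. Friction and masses are not known exactly. Their poses are not given: they have to be found in the camera images.
- motor_bare: Wanted. Square stepper motor standing shaft up: body 42 x 42 mm, 40 mm high (aluminium ends, dark middle), on top a 22 mm disc 2 mm high and a bare steel shaft 5 mm thick that ends 60 mm above the underside. 0.28 kg. Origin at the centre of its underside, z up. x and y are square to the sides.
- sink_fins: Wanted. Aluminium heat sink 66 mm long (x), 36 mm wide (y), 36 mm high, with five straight upright fins running the full length; the outer fins are the flat sides to grip across the width. 0.15 kg. Origin at the centre of its underside, z up. 
- reel: Wanted. Reel of solder wire standing on its flange: 52 mm across, 46 mm high, blue flanges, grey wire between. 0.3 kg; may be gripped anywhere round it. Origin at the centre of its underside, z up. 
- coupler: Wanted. Aluminium shaft coupler, a plain cylinder standing on end, 28 mm across, 45 mm high, dark slits round the middle and a small dark bore on top. 0.06 kg. Origin at the centre of its underside, z up. 
- motor_pulley: Look-alike, to be left: the same motor (42 x 42 x 40 mm), but with a dark toothed belt pulley 36 mm across on its shaft, from 43 to 57 mm above the underside. Origin at the centre of its underside, z up. 
- sink_pins: Look-alike, to be left: heat sink of the same 66 x 36 x 36 mm and the same metal, but with three rows of six round pins instead of fins. Origin at the centre of its underside, z up. x along its length.
- nest_square: Fixed grey block 102 x 102 x 12 mm. Origin at the centre of its underside (4 mm above the bench), z up; deck at z = 12 mm, black recess floor at z = 4 mm. Recess 62 x 62 mm, square to x and y: for the bare-shaft motor. The four nests stand two by two, 104 mm apart, in a white tray 222 x 222 mm with its rim 18 mm above the bench; which is in which corner varies.
- nest_long: Fixed grey block 102 x 102 x 12 mm. Origin at the centre of its underside (4 mm above the bench), z up; deck at z = 12 mm, black recess floor at z = 4 mm. Recess 84 mm (x) by 54 mm (y): for the straight-finned heat sink, lengthways along x. All four nests have the same yaw. Fingers that reach below the deck must fit inside the recess.
- nest_round: Fixed grey block 102 x 102 x 12 mm. Origin at the centre of its underside (4 mm above the bench), z up; deck at z = 12 mm, black recess floor at z = 4 mm. Round recess 72 mm across: for the solder reel.
- nest_small: Fixed grey block 102 x 102 x 12 mm. Origin at the centre of its underside (4 mm above the bench), z up; deck at z = 12 mm, black recess floor at z = 4 mm. Round recess 48 mm across: for the shaft coupler. Bystanders: a blue soldering station (85 mm high), a brass tip cleaner and a yellow outlet block, more than 0.76 m from the robot axis.
There are look-alikes about, which are no part of the job. Of the things that look like the reel, take the one that is nearest to the robot's base at the start. What is shaped like the motor_bare but red is not meant.

How it is judged:
At the end, for the whole second after the job is handed in: Each wanted thing is released, at rest, upright (0.12 rad) on the floor of its own recess: centre within 16 mm of the nest centre, underside less than 4 mm off the floor. The motor with the pulley and the pin-fin heat sink are within 20 mm of their starts (horizontal distance between motor_bare and nest_square below 0.016 m and z of motor_bare in the frame of nest_square below 0.008 m and angle between each of motor_bare, sink_fins, reel, coupler's own z axis and vertical below 0.12 rad and linear speed of each of motor_bare, sink_fins, reel, coupler below 0.02 m/s and horizontal distance between sink_fins and nest_long below 0.016 m and z of sink_fins in the frame of nest_long below 0.008 m and horizontal distance between reel and nest_round below 0.016 m and z of reel in the frame of nest_round below 0.008 m and horizontal distance between coupler and nest_small below 0.016 m and z of coupler in the frame of nest_small below 0.008 m and distance of each of motor_pulley, sink_pins from where it was at the start of the episode below 0.02 m); the robot touches nothing.
It fails at once if a wanted thing is let go more than 20 mm above the floor of its recess ((horizontal distance between motor_bare and nest_square below 0.04 m and z of motor_bare in the frame of nest_square above 0.024 m and contact force between the fingers and motor_bare below 0.01 N) or (horizontal distance between sink_fins and nest_long below 0.04 m and z of sink_fins in the frame of nest_long above 0.024 m and contact force between the fingers and sink_fins below 0.01 N) or (horizontal distance between reel and nest_round below 0.04 m and z of reel in the frame of nest_round above 0.024 m and contact force between the fingers and reel below 0.01 N) or (horizontal distance between coupler and nest_small below 0.04 m and z of coupler in the frame of nest_small above 0.024 m and contact force between the fingers and coupler below 0.01 N)).
It fails at once if a look-alike is moved by more than 20 mm (distance of any of motor_pulley, sink_pins from where it was at the start of the episode above 0.02 m).
It also fails if it takes over 109 s, if anything falls off the work surface, if the arm or the gripper's body presses on something with over 40 N, if the wrist force passes 120 N, or if a joint passes its speed limit or range.

### The arm

A 6-joint arm with a two-finger parallel gripper is mounted at the origin on the work surface. World frame = base frame: x ahead of the robot, y to its left, z up, the work surface at z = 0. Lengths are in m, angles in rad, forces in N, time in s.
With the tool pointing down it reaches from about 0.425 to 0.95 m from the base axis. Payload 3.5 kg.
Tool frame: the origin (TCP) lies midway between the tips of the shut fingers; the grasp point (between the pads) lies ctrl.hold_point_z behind it (ctrl.hold_point_z is the distance from the TCP to the grasp point, in m); z points along the fingers, x is the direction in which the jaws open and shut, and the axes are right-handed (so a half turn about z gives the same grasp; the last joint's range is limited). The gripper opens to 85 mm and grips with 20 to 120 N. Pads are 22 mm wide; open, the fingers measure 114 mm over their backs; the gripper's body (76 mm by 85 mm) begins 54 mm behind the grasp point. The pads swing forward as they close: fully open they stand 13 mm farther back than shut.
Start: joints at [-1.354, 0.286, 1.577, -0, 1.279, -0.15], TCP at [0.242, -0.63, 0.231] pointing down, gripper open.
Joint ranges: [-2.77, 2.77], [-0.9, 2.22], [0.21, 2.48], [-1.53, 4.67], [0.24, 2.81], [-2.84, 2.84]. Speed limits (rad/s): [2.79, 2.79, 3.14, 3.14, 3.14, 3.14].

### API

Orientations are given as a unit quaternion [x, y, z, w].
In Python, from plant import ctrl gives the robot as it stands.
- The arm moves only by the tool step_arm, never from a script. Its arguments are lists of equal length, an entry for each row: "gripper": the gripper's target within -1 to 1 (shut at 1, half-way at 0, fully open at -1); "linear": the shift along the tool's x, y, z in m, a list of three; "delta_rot": the turn, a rotation vector about the tool's x, y, z in degrees, a list of three. A call has 1 to 20 rows; each row is the pose to reach, as a shift and turn from the pose commanded when the call began, along the tool's axes at that moment; what a row does not reach only later rows make up. A row lasts 1/8 s, in which the tool goes at most 62.5 mm and 10.7 degrees, less where a joint would pass 70% of its speed; a pose out of reach is approached as far as the arm can. A call with a gripper value outside its range is refused whole. The fingers move at their own pace and stop on an object; "grip_force" is the grip in N (left out, the last holds). Time passes only in rows, so rows that repeat a pose let the fingers close. It gives the time, the measured TCP pose, the force and the opening at its end, in the units of the state.
- ctrl.get_state(): the state, without advancing time (a new reading comes with each control period).
- ctrl.read_camera(name): name is "side" or "top"; returns a dict with "frame" (480x640x3 uint8, red, green, blue), "fx", "fy", "cx", "cy" (pixels), "k1" (the pictures are not rectified: a ray, as slopes to the right and down, at radius r is drawn at 1 + k1 r^2 times it, then the intrinsics apply), "view" (4x4, takes a point from world to camera coordinates). Camera axes: x right, y down, z forward; pixel columns grow to the right and rows downward; lengths in m; the calibration is good to about 2 mm. A picture is of the moment at which its call begins. There is no depth.
- ctrl.sign_off(): hands the job in, once; it reports no verdict.
The state is a dict: "time": time; "qpos": joint angles; "dq": joint speeds; "joint_efforts": joint torques, N m; "eef_pos": TCP position; "tcp_rot": TCP orientation; "contact_force": force on the tool from outside, world axes, zero at the start; "wrist_torque": the same for the moment, N m; "opening": opening from 0.0 (shut) to 1.0 (fully open).
Only numpy, scipy, OpenCV 4.12 (cv2) and the standard library are available. Lean on these libraries where they do the work, as an engineer would, in place of code of your own. Each camera call takes 0.05 s, during which the arm holds its last target. There are 200 camera calls.

## Working session

There is one attempt and no reset: what is moved stays moved. The work goes in short steps, Python scripts to look and compute and a tool call to move; the robot and the scene stay as the last step left them, time stands still between calls to the robot, and variables do not carry over. Pictures are saved under pics/ and viewed, on a budget of 14 in all, crops included, one or two more only if the job needs it, and the job is handed in when it is done.

Besides the shell and the picture viewer there is one more tool, called after "Request:" as name(argument=value, ...) on one line, values as JSON. step_arm: Moves the arm, as the interface text tells. Its arguments: {"type":"object","properties":{"gripper":{"type":"array"},"linear":{"type":"array"},"delta_rot":{"type":"array"},"grip_force":{"type":"number"}},"required":["gripper","linear","delta_rot"]}

```bash
mkdir -p pics; ls
python3 - <<'E'
from plant import ctrl
import cv2, numpy as np
print(ctrl.get_state(), ctrl.hold_point_z)
for n in("top","side"):
    c=ctrl.read_camera(n); cv2.imwrite(f"pics/{n}0.png",c["frame"][...,::-1]); np.save(f"pics/{n}0.npy",c["frame"])
    print(n,{k:c[k] for k in("fx","fy","cx","cy","k1")}); print(c["view"].round(4).tolist())
E
```

```text
pics
{'time': 0.0, 'qpos': array([-1.35399452e+00,  2.87161013e-01,  1.57820178e+00, -1.57595196e-05,
        1.27858099e+00, -1.49978514e-01]), 'dq': array([ 6.55069079e-04, -1.34628406e-03,  7.99412612e-05, -4.62161742e-04,
        3.51846830e-04,  1.26358513e-03]), 'joint_efforts': array([-2.64784605e-03, -4.05988955e+01, -2.92624587e+01, -1.49307903e-04,
        5.97329563e-03, -2.83448998e-06]), 'eef_pos': array([ 0.24195623, -0.6294339 ,  0.22993686]), 'tcp_rot': array([ 8.24200870e-01, -5.66296339e-01, -8.63707065e-04, -7.97508996e-04]), 'contact_force': array([ 0.52501283, -0.40757129,  0.2059305 ]), 'wrist_torque': array([0.0373028 , 0.02531107, 0.02811836]), 'opening': 1.000812927939221} 0.0187
top {'fx': 594.2880419977269, 'fy': 594.2880419977269, 'cx': 317.04164825177145, 'cy': 247.42558759333417, 'k1': -0.17873245745279942}
[[0.0138, -0.9999, -0.0054, -0.0135], [-0.9956, -0.0133, -0.0932, 0.5893], [0.0931, 0.0067, -0.9956, 1.0229], [0.0, 0.0, 0.0, 1.0]]
side {'fx': 446.0758988922435, 'fy': 446.0758988922435, 'cx': 325.5449502573057, 'cy': 238.35258670911583, 'k1': -0.03944538165597036}
[[0.9986, -0.0501, -0.0159, -0.5781], [-0.04, -0.5287, -0.8479, 0.0451], [0.0341, 0.8473, -0.5299, 0.9193], [0.0, 0.0, 0.0, 1.0]]
```

View pics/top0.png

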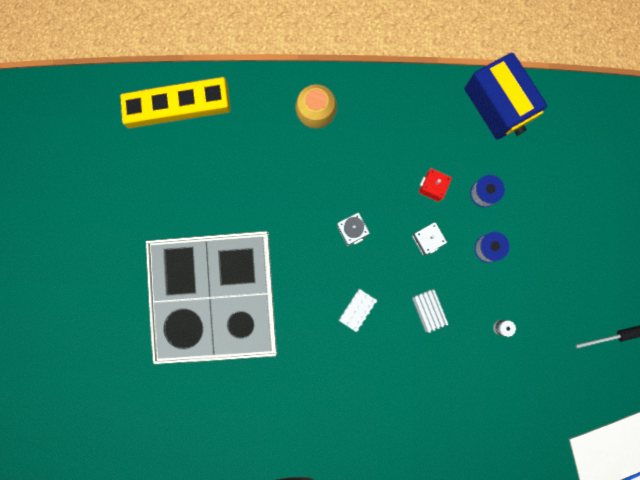

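View pics/side0.png

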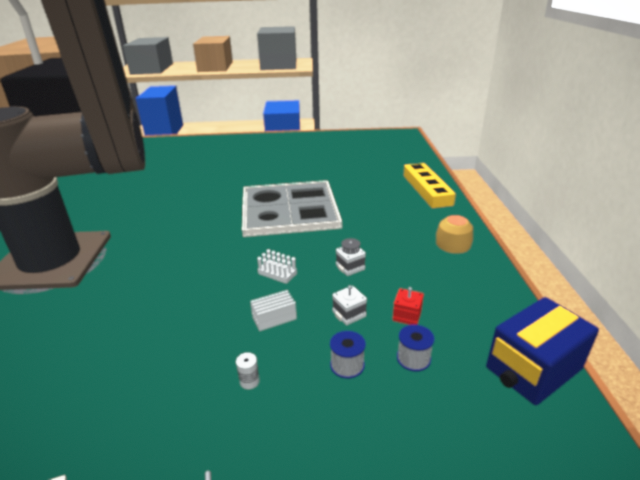

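Top view: bare motor (430,238), straight fins (430,311), nearer reel (493,247), coupler (505,328); look-alikes are the pulley (353,228), pins (358,310), red motor (436,184) and far reel (488,190). Recesses: long (180,271), square (237,266), large round (183,328), small round (240,325). The side view agrees.

```bash
cat > h.py <<'E'
import numpy as np, cv2
from plant import ctrl
def ray(c,uv,z):
    "pixel(s) -> world points on plane z"
    d=np.array([c["k1"],0,0,0,0.])
    K=np.array([[c["fx"],0,c["cx"]],[0,c["fy"],c["cy"]],[0,0,1]])
    n=cv2.undistortPoints(np.float64(uv).reshape(-1,1,2),K,d)[:,0]
    V=np.array(c["view"]);R,t=V[:3,:3],V[:3,3];o=-R.T@t
    w=np.c_[n,np.ones(len(n))]@R
    return o+w*((z-o[2])/w[:,2])[:,None]
def blob(c,seed,z,mask,r=35):
    "metric contour (at plane z) of the mask component nearest the seed"
    n,l,s,cen=cv2.connectedComponentsWithStats(mask.astype(np.uint8))
    ok=[i for i in range(1,n) if s[i,4]>60]
    i=min(ok,key=lambda i:np.hypot(*(cen[i]-seed)))
    k=max(cv2.findContours((l==i).astype(np.uint8),cv2.RETR_EXTERNAL,cv2.CHAIN_APPROX_NONE)[0],key=cv2.contourArea)
    return k[:,0].astype(float),ray(c,k[:,0],z)[:,:2]
def rect(P):
    m=cv2.minAreaRect((P*1000).astype(np.float32)); M=cv2.moments((P*1e3).astype(np.float32).reshape(-1,1,2))
    return (np.array([M["m10"],M["m01"]])/M["m00"]).round(1), np.round(m[0],1),np.round(m[1],1),round(m[2],1)
def notgreen(f):
    h=cv2.cvtColor(f,cv2.COLOR_RGB2HSV); return ~((abs(h[...,0].astype(int)-80)<15)&(h[...,1]>110))
E
python3 - <<'E'
from h import *
c=ctrl.read_camera("top");f=c["frame"];m=notgreen(f)
for n,s,z in [("motor",(430,238),.02),("fins",(430,311),.018),("reel",(493,247),.023),("reel2",(488,190),.023),("coupler",(505,328),.0225),("pulley",(353,228),.02),("pins",(358,310),.018),("red",(436,184),.02),("tray",(211,298),.018)]:
    px,P=blob(c,s,z,m); print(n,*rect(P))
d=f.max(2)<60
for n,s in [("long",(180,271)),("square",(237,266)),("round",(183,328)),("small",(240,325))]:
    for z in (.008,.016): print(n,z,*rect(blob(c,s,z,d)[1]))
v=f[130:360,320:540];cv2.imwrite("pics/crop1.png",cv2.resize(v,None,fx=2.6,fy=2.6,interpolation=cv2.INTER_CUBIC)[...,::-1])
E
```

```text
motor [ 608.8 -206.1] [ 608.1 -206.4] [47.  51.4] 30.5
fins [ 480.3 -207.5] [ 480.  -207.5] [70.6 44.5] 22.3
reel [ 595.3 -320. ] [ 595.3 -319.9] [53.6 66.2] 18.4
reel2 [ 698.1 -313.6] [ 697.6 -313.8] [54.  66.3] 44.4
coupler [ 449.9 -342.8] [ 449.5 -342. ] [40.9 28.6] 89.9
pulley [624.1 -68.8] [623.3 -69.3] [49.7 47.4] 27.5
pins [480.2 -78.4] [480.1 -78.5] [40.2 69.3] 58.0
red [ 707.5 -217. ] [ 707.8 -216.3] [51.  54.1] 66.8
tray [498.3 185.3] [498.2 185.3] [224.8 225.9] 5.2
long 0.008 [545.5 243.1] [545.6 243.4] [80.1 49. ] 5.5
long 0.016 [545.1 241.2] [545.2 241.5] [79.5 48.6] 5.5
square 0.008 [555.1 139.5] [555.3 139.5] [58.4 58. ] 5.1
square 0.016 [554.6 138.4] [554.8 138.4] [58.  57.6] 5.1
round 0.008 [441.7 233.7] [442.2 233.5] [64.9 64.4] 1.4
round 0.016 [442.1 231.9] [442.6 231.6] [64.4 63.9] 1.4
small 0.008 [451.  129.8] [450.8 129.9] [41.1 41.5] 1.1
small 0.016 [451.3 128.7] [451.1 128.8] [40.8 41.2] 1.1
```

View pics/crop1.png

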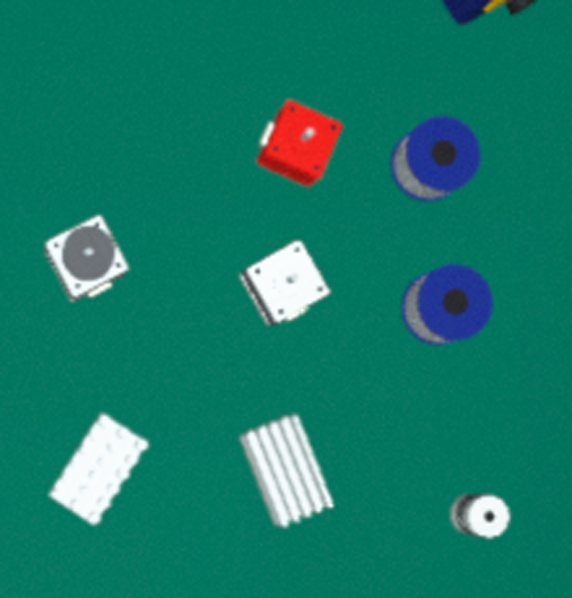

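The crop shows the bare motor's connector on its lower-right side (crop 295,314), so I'll grip the other two sides. The recess centres agree with tray centre (498,185) and yaw 5.2°. Coupler goes first.

```bash
cat > plan.py <<'E'
import sys
from h import *
from scipy.spatial.transform import Rotation as R
# args: x y z(mm) jaw(deg) ; chain of way points, all from the present pose
s=ctrl.get_state(); Rc=R.from_quat(s["tcp_rot"]); p=s["eef_pos"]
a=list(map(float,sys.argv[1:]))
for i in range(0,len(a),4):
    x,y,z,j=a[i:i+4]; j=np.radians(j)
    T=R.from_matrix(np.array([[np.cos(j),np.sin(j),0],[np.sin(j),-np.cos(j),0],[0,0,-1]]))
    print("lin",Rc.inv().apply(np.array([x,y,z])/1e3-p).round(4),"rot",np.degrees((Rc.inv()*T).as_rotvec()).round(1))
print(s["time"],(p*1e3).round(1),s["qpos"].round(2),"open",s["opening"])
E
python3 plan.py 450 -343 130 -69 450 -343 10 -69
```

```text
lin [-0.1927 -0.2969  0.1007] rot [-0.   0.1  0. ]
lin [-0.1925 -0.2969  0.2207] rot [-0.   0.1  0. ]
0.15 [ 242.  -629.6  230.2] [-1.35  0.29  1.58  0.    1.28 -0.15] open 0.9985449431780399
```

Request:
step_arm(gripper=[-1, -1, -1, -1, -1, -1, -1, -1, -1, -1, -1, -1, -1, -1, -1], linear=[[-0.193, -0.297, 0.1], [-0.193, -0.297, 0.1], [-0.193, -0.297, 0.1], [-0.193, -0.297, 0.1], [-0.193, -0.297, 0.1], [-0.193, -0.297, 0.1], [-0.193, -0.297, 0.1], [-0.193, -0.297, 0.1], [-0.193, -0.297, 0.1], [-0.193, -0.297, 0.1], [-0.193, -0.297, 0.14], [-0.193, -0.297, 0.18], [-0.193, -0.297, 0.18], [-0.193, -0.297, 0.18], [-0.193, -0.297, 0.18]], delta_rot=[[0, 0, 0], [0, 0, 0], [0, 0, 0], [0, 0, 0], [0, 0, 0], [0, 0, 0], [0, 0, 0], [0, 0, 0], [0, 0, 0], [0, 0, 0], [0, 0, 0], [0, 0, 0], [0, 0, 0], [0, 0, 0], [0, 0, 0]], grip_force=35)

```text
time: 2.02
eef_pos: [0.4512, -0.3449, 0.0537]
tcp_rot: [0.824, -0.566, 0.002, 0.0]
contact_force: [0.1, 0.2, 0.3]
opening: 0.998
```

```bash
python3 plan.py 450 -343 10 -69
python3 - <<'E'
from h import *
a=ctrl.read_camera("top")["frame"];b=ctrl.read_camera("side")["frame"]
v=np.hstack([cv2.resize(a[230:430,400:600],(400,400)),cv2.resize(b[300:440,170:310],(400,400))])
cv2.imwrite("pics/c2.png",v[...,::-1])
E
```

```text
lin [-0.0024  0.0005  0.0437] rot [-0.1 -0.2 -0. ]
2.025 [ 451.2 -344.9   53.7] [-0.83  0.27  1.96  0.    0.91  0.37] open 0.9983549523927444
```

View pics/c2.png

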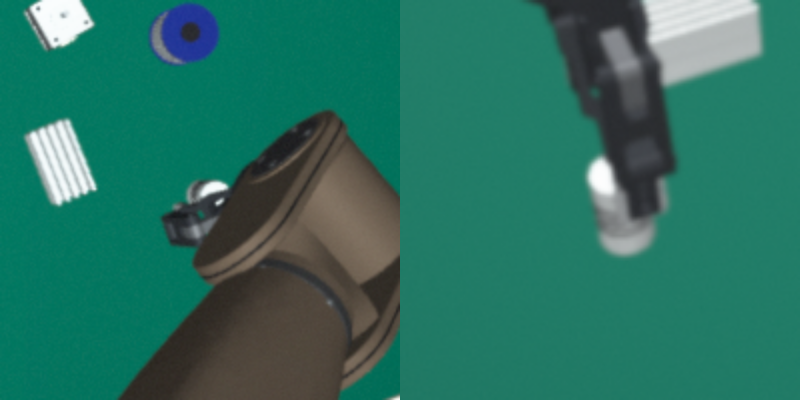

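Top crop: the left finger is beside the coupler (crop 208,190). Side crop: the near finger stands in front of it, shifted in +x as the jaw direction predicts. This is consistent, so I'll descend and grip.

Request:
step_arm(gripper=[-1, -1, -1, -1, 1, 1, 1, 1, 1, 1, 1, 1], linear=[[-0.002, 0, 0.02], [-0.002, 0, 0.044], [-0.002, 0, 0.044], [-0.002, 0, 0.044], [-0.002, 0, 0.044], [-0.002, 0, 0.044], [-0.002, 0, 0.044], [-0.002, 0, 0.044], [-0.002, 0, 0.044], [-0.002, 0, 0.044], [-0.002, 0, 0.044], [-0.002, 0, 0.044]], delta_rot=[[0, 0, 0], [0, 0, 0], [0, 0, 0], [0, 0, 0], [0, 0, 0], [0, 0, 0], [0, 0, 0], [0, 0, 0], [0, 0, 0], [0, 0, 0], [0, 0, 0], [0, 0, 0]])

```text
time: 3.62
eef_pos: [0.4497, -0.3418, 0.0078]
tcp_rot: [0.824, -0.566, 0.0, 0.0]
contact_force: [-0.4, 0.6, 5.3]
opening: 0.319
```

```bash
python3 plan.py 450 -343 130 -69 451 129 130 -84.8 451 129 40 -84.8 451 129 18.5 -84.8
```

```text
lin [ 1.300e-03  1.000e-04 -1.222e-01] rot [-0. -0.  0.]
lin [-0.439  -0.1701 -0.1225] rot [-0.  -0.  15.8]
lin [-0.439  -0.1701 -0.0325] rot [-0.  -0.  15.8]
lin [-0.439  -0.1701 -0.011 ] rot [-0.  -0.  15.8]
3.625 [ 449.7 -341.8    7.8] [-0.83  0.34  1.97 -0.    0.83  0.37] open 0.3191974486740851
```

Request:
step_arm(gripper=[1, 1, 1, 1, 1, 1, 1, 1, 1, 1, 1, 1, 1, 1, 1, 1, 1, 1, 1], linear=[[0, 0, -0.03], [0, 0, -0.07], [0, 0, -0.122], [0, 0, -0.122], [-0.055, -0.021, -0.122], [-0.11, -0.042, -0.122], [-0.165, -0.064, -0.122], [-0.22, -0.085, -0.122], [-0.275, -0.106, -0.122], [-0.33, -0.128, -0.122], [-0.385, -0.149, -0.122], [-0.42, -0.163, -0.122], [-0.439, -0.17, -0.122], [-0.439, -0.17, -0.122], [-0.439, -0.17, -0.122], [-0.439, -0.17, -0.08], [-0.439, -0.17, -0.045], [-0.439, -0.17, -0.033], [-0.439, -0.17, -0.033]], delta_rot=[[0, 0, 0], [0, 0, 0], [0, 0, 0], [0, 0, 0], [0, 0, 4], [0, 0, 8], [0, 0, 12], [0, 0, 15.8], [0, 0, 15.8], [0, 0, 15.8], [0, 0, 15.8], [0, 0, 15.8], [0, 0, 15.8], [0, 0, 15.8], [0, 0, 15.8], [0, 0, 15.8], [0, 0, 15.8], [0, 0, 15.8], [0, 0, 15.8]])

```text
time: 6.0
eef_pos: [0.4503, 0.1286, 0.0398]
tcp_rot: [0.738, -0.675, -0.001, 0.001]
contact_force: [-0.5, 0.4, -0.1]
opening: 0.324
```

```bash
python3 plan.py  451 129 16.5 -84.8
python3 - <<'E'
from h import *
a=ctrl.read_camera("top")["frame"];b=ctrl.read_camera("side")["frame"]
v=np.hstack([cv2.resize(a[220:380,140:300],(400,400)),cv2.resize(b[130:270,220:360],(400,400))])
cv2.imwrite("pics/c3.png",v[...,::-1])
E
```

```text
lin [-0.0004 -0.0008  0.0233] rot [ 0.1 -0.  -0.1]
6.0 [450.3 128.6  39.8] [ 0.06  0.09  2.2  -0.    0.85  1.54] open 0.3240879947992059
```

View pics/c3.png

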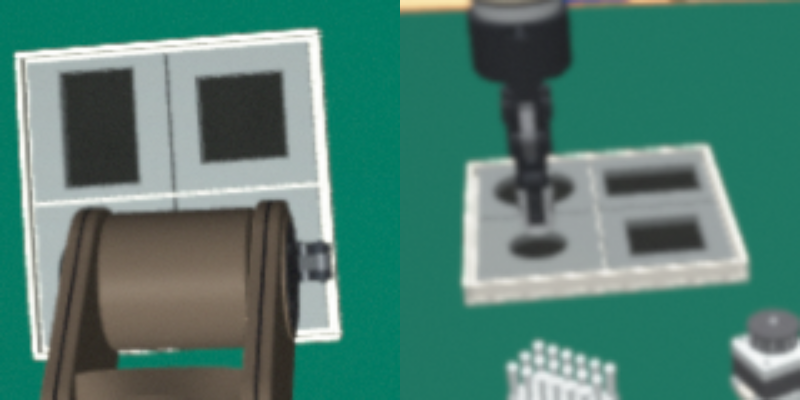

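The side crop shows the coupler between the fingers above the small round hole (crop 540,215); an opening of 0.324, about 28 mm, confirms it is held. Lower and release.

Request:
step_arm(gripper=[1, 1, 1, 1, 1, 1], linear=[[0, -0.001, 0.008], [0, -0.001, 0.016], [0, -0.001, 0.02], [0, -0.001, 0.0225], [0, -0.001, 0.0235], [0, -0.001, 0.0235]], delta_rot=[[0, 0, 0], [0, 0, 0], [0, 0, 0], [0, 0, 0], [0, 0, 0], [0, 0, 0]])

```text
time: 6.85
eef_pos: [0.4517, 0.1294, 0.0169]
tcp_rot: [0.739, -0.674, 0.0, -0.0]
contact_force: [0.1, 0.4, -0.2]
opening: 0.319
```

Request:
step_arm(gripper=[1, 1, 1], linear=[[0, 0, 0.001], [0, 0, 0.002], [0, 0, 0.002]], delta_rot=[[0, 0, 0], [0, 0, 0], [0, 0, 0]])

```text
time: 7.22
eef_pos: [0.4519, 0.1294, 0.0158]
tcp_rot: [0.739, -0.674, -0.0, 0.0]
contact_force: [-1.4, -0.4, 4.8]
opening: 0.319
```

Request:
step_arm(gripper=[-1, -1, -1, -1, -1, -1, -1, -1, -1, -1, -1, -1, -1, -1, -1, -1, -1, -1], linear=[[0, 0, 0], [0, 0, 0], [0, 0, 0], [0, 0, 0], [0, 0, -0.03], [0, 0, -0.07], [0, 0, -0.115], [0, 0, -0.115], [0.055, 0, -0.115], [0.11, 0, -0.115], [0.165, 0, -0.115], [0.22, 0.001, -0.115], [0.275, 0.001, -0.115], [0.32, 0.002, -0.115], [0.338, 0.002, -0.115], [0.338, 0.002, -0.115], [0.338, 0.002, -0.075], [0.338, 0.002, -0.065]], delta_rot=[[0, 0, 0], [0, 0, 0], [0, 0, 0], [0, 0, 0], [0, 0, 0], [0, 0, 0], [0, 0, 0], [0, 0, 0], [0, 0, -4], [0, 0, -8], [0, 0, -12], [0, 0, -17], [0, 0, -17], [0, 0, -17], [0, 0, -17], [0, 0, -17], [0, 0, -17], [0, 0, -17]])

```text
time: 9.48
eef_pos: [0.4784, -0.2044, 0.0769]
tcp_rot: [0.831, -0.557, -0.003, -0.0]
contact_force: [-0.5, 1.2, -0.3]
opening: 0.998
```

```bash
python3 plan.py 480 -207.5 9 -67.7;  python3 - <<'E'
from h import *
c=ctrl.read_camera("top");a=c["frame"];b=ctrl.read_camera("side")["frame"]
px,P=blob(c,(240,318),.05,(cv2.cvtColor(a,cv2.COLOR_RGB2GRAY)>190)[:, :] ); print(rect(P))
v=np.hstack([cv2.resize(a[220:380,140:300],(400,400)),cv2.resize(b[170:350,190:370],(400,400))])
cv2.imwrite("pics/c4.png",v[...,::-1])
E
```

```text
lin [ 0.0039 -0.0006  0.0679] rot [0.2 0.3 0. ]
9.475 [ 478.4 -204.4   76.9] [-0.6   0.14  2.06  0.    0.95  0.58] open 0.9978661442248873
(array([453.3, 129. ]), array([453.4, 129.1]), array([26.8, 26.6]), 80.0)
```

View pics/c4.png

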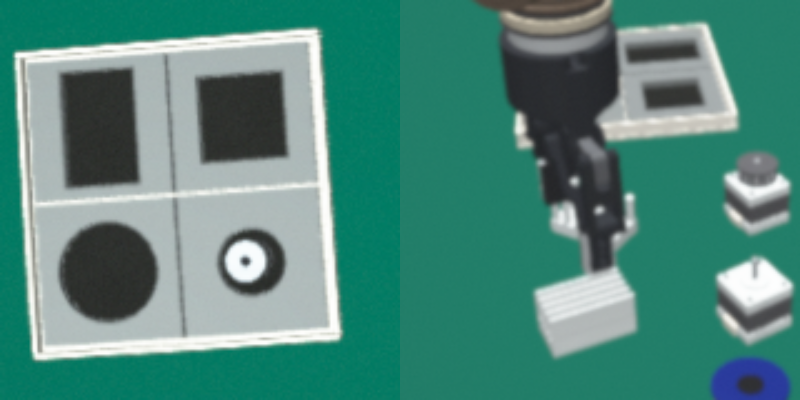

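The coupler stands upright in the small recess: its top measures 26.7 mm across and is centred at (453,129) against the nest at (451,129). The side crop shows the open jaws over the fin sink (585,315). Descend and grip.

Request:
step_arm(gripper=[-1, -1, -1, -1, -1, 1, 1, 1, 1, 1, 1, 1], linear=[[0.001, 0, 0.02], [0.001, 0, 0.045], [0.001, 0, 0.067], [0.001, 0, 0.067], [0.001, 0, 0.067], [0.001, 0, 0.067], [0.001, 0, 0.067], [0.001, 0, 0.067], [0.001, 0, 0.067], [0.001, 0, 0.067], [0.001, 0, 0.067], [0.001, 0, 0.067]], delta_rot=[[0, 0, 0], [0, 0, 0], [0, 0, 0], [0, 0, 0], [0, 0, 0], [0, 0, 0], [0, 0, 0], [0, 0, 0], [0, 0, 0], [0, 0, 0], [0, 0, 0], [0, 0, 0]], grip_force=40)

```text
time: 11.08
eef_pos: [0.4812, -0.2087, 0.0135]
tcp_rot: [0.83, -0.558, 0.0, -0.0]
contact_force: [0.3, 0.4, 6.1]
opening: 0.409
```

```bash
python3 plan.py 480 -207 130 -67.7 545 242 130 -84.8 545 242 45 -84.8
```

```text
lin [-0.0019  0.0005 -0.1165] rot [-0.  -0.  -0.1]
lin [-0.393  -0.2295 -0.1167] rot [-0. -0. 17.]
lin [-0.3931 -0.2294 -0.0317] rot [-0. -0. 17.]
11.075 [ 481.2 -208.7   13.5] [-0.6   0.25  2.07  0.    0.82  0.58] open 0.40949378203203135
```

The TCP is at 13.5 mm, higher than planned, so the pads only catch the top of the fins. Reopen, go 6 mm lower and regrip.

Request:
step_arm(gripper=[-1, -1, -1, -1, -1, 1, 1, 1, 1, 1, 1, 1], linear=[[0, 0, 0], [0, 0, 0], [0, 0, 0.003], [0, 0, 0.006], [0, 0, 0.006], [0, 0, 0.006], [0, 0, 0.006], [0, 0, 0.006], [0, 0, 0.006], [0, 0, 0.006], [0, 0, 0.006], [0, 0, 0.006]], delta_rot=[[0, 0, 0], [0, 0, 0], [0, 0, 0], [0, 0, 0], [0, 0, 0], [0, 0, 0], [0, 0, 0], [0, 0, 0], [0, 0, 0], [0, 0, 0], [0, 0, 0], [0, 0, 0]])

```text
time: 12.58
eef_pos: [0.481, -0.2086, 0.0071]
tcp_rot: [0.83, -0.558, 0.0, 0.0]
contact_force: [0.5, -1.5, 2.0]
opening: 0.414
```

```bash
python3 plan.py 480 -207 130 -67.7 545 242 130 -84.8 545 242 45 -84.8
```

```text
lin [-0.0018  0.0003 -0.1229] rot [-0.  -0.  -0.1]
lin [-0.3929 -0.2296 -0.1231] rot [-0. -0. 17.]
lin [-0.3929 -0.2296 -0.0381] rot [-0. -0. 17.]
12.575 [ 481.  -208.6    7.1] [-0.6   0.26  2.07  0.    0.8   0.58] open 0.4138393681400495
```

Request:
step_arm(gripper=[1, 1, 1, 1, 1, 1, 1, 1, 1, 1, 1, 1, 1, 1, 1, 1, 1, 1, 1], linear=[[0, 0, -0.03], [0, 0, -0.07], [0, 0, -0.122], [0, 0, -0.122], [-0.045, -0.026, -0.122], [-0.09, -0.053, -0.122], [-0.14, -0.082, -0.122], [-0.19, -0.111, -0.122], [-0.24, -0.14, -0.122], [-0.29, -0.17, -0.122], [-0.34, -0.199, -0.122], [-0.375, -0.219, -0.122], [-0.393, -0.23, -0.122], [-0.393, -0.23, -0.122], [-0.393, -0.23, -0.122], [-0.393, -0.23, -0.08], [-0.393, -0.23, -0.045], [-0.393, -0.23, -0.036], [-0.393, -0.23, -0.036]], delta_rot=[[0, 0, 0], [0, 0, 0], [0, 0, 0], [0, 0, 0], [0, 0, 4], [0, 0, 8], [0, 0, 12], [0, 0, 17], [0, 0, 17], [0, 0, 17], [0, 0, 17], [0, 0, 17], [0, 0, 17], [0, 0, 17], [0, 0, 17], [0, 0, 17], [0, 0, 17], [0, 0, 17], [0, 0, 17]])

```text
time: 14.95
eef_pos: [0.5452, 0.2415, 0.0428]
tcp_rot: [0.738, -0.675, -0.0, 0.0]
contact_force: [0.5, -0.1, -0.9]
opening: 0.415
```

```bash
python3 plan.py 545 242 17 -84.8
python3 - <<'E'
from h import *
a=ctrl.read_camera("top")["frame"];b=ctrl.read_camera("side")["frame"]
v=np.hstack([cv2.resize(a[220:380,140:300],(400,400)),cv2.resize(b[130:270,220:360],(400,400))])
cv2.imwrite("pics/c5.png",v[...,::-1])
E
```

```text
lin [-0.0005  0.0001  0.0258] rot [ 0.  -0.  -0.1]
14.95 [545.2 241.5  42.8] [ 0.25  0.34  1.89 -0.    0.91  1.73] open 0.41456494865042154
```

View pics/c5.png

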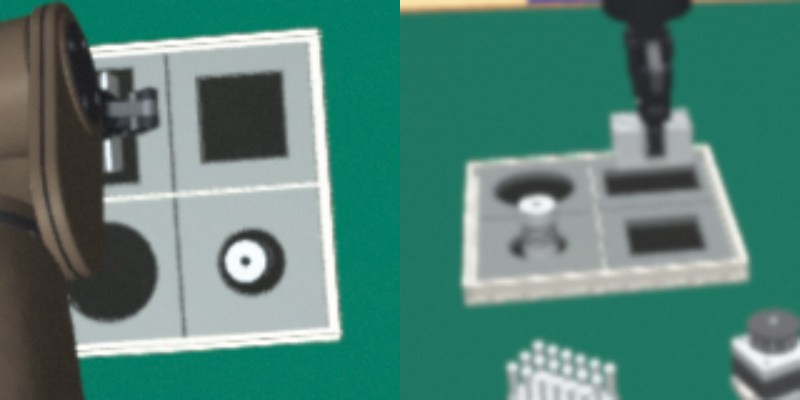

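The side crop shows the sink level over the long recess (650,140) with the fingertip above its underside. Lower.

Request:
step_arm(gripper=[1, 1, 1, 1, 1, 1, 1], linear=[[0, 0, 0.01], [0, 0, 0.018], [0, 0, 0.023], [0, 0, 0.026], [0, 0, 0.027], [0, 0, 0.0285], [0, 0, 0.0285]], delta_rot=[[0, 0, 0], [0, 0, 0], [0, 0, 0], [0, 0, 0], [0, 0, 0], [0, 0, 0], [0, 0, 0]])

```text
time: 15.92
eef_pos: [0.5454, 0.2425, 0.0151]
tcp_rot: [0.739, -0.674, 0.0, -0.0]
contact_force: [-2.1, -0.8, 2.9]
opening: 0.41
```

Request:
step_arm(gripper=[-1, -1, -1, -1, -1, -1, -1, -1, -1, -1, -1, -1, -1, -1, -1, -1, -1, -1, -1, -1], linear=[[0, 0, 0], [0, 0, 0], [0, 0, 0], [0, 0, 0], [0, 0, -0.03], [0, 0, -0.07], [0, 0, -0.115], [0, 0, -0.115], [0.055, -0.003, -0.115], [0.11, -0.006, -0.115], [0.165, -0.009, -0.115], [0.22, -0.012, -0.115], [0.275, -0.015, -0.115], [0.33, -0.018, -0.115], [0.385, -0.021, -0.115], [0.43, -0.023, -0.115], [0.452, -0.023, -0.115], [0.452, -0.023, -0.115], [0.452, -0.023, -0.085], [0.452, -0.023, -0.085]], delta_rot=[[0, 0, 0], [0, 0, 0], [0, 0, 0], [0, 0, 0], [0, 0, 0], [0, 0, 0], [0, 0, 0], [0, 0, 0], [0, 0, -5], [0, 0, -10], [0, 0, -15], [0, 0, -20], [0, 0, -25.4], [0, 0, -25.4], [0, 0, -25.4], [0, 0, -25.4], [0, 0, -25.4], [0, 0, -25.4], [0, 0, -25.4], [0, 0, -25.4]])

```text
time: 18.42
eef_pos: [0.6069, -0.2026, 0.096]
tcp_rot: [0.869, -0.495, -0.004, -0.0]
contact_force: [0.5, 0.2, 0.8]
opening: 0.997
```

```bash
python3 plan.py 609.5 -205.5 7 -59.5;  python3 - <<'E'
from h import *
c=ctrl.read_camera("top");a=c["frame"];b=ctrl.read_camera("side")["frame"]
v=np.hstack([cv2.resize(a[220:380,140:300],(400,400)),cv2.resize(b[200:380,260:440],(400,400))])
cv2.imwrite("pics/c6.png",v[...,::-1])
E
```

```text
lin [ 0.0044 -0.0011  0.089 ] rot [0.2 0.4 0.2]
18.425 [ 606.9 -202.6   96. ] [-0.48  0.35  1.76  0.    1.04  0.55] open 0.9972096324198605
```

View pics/c6.png

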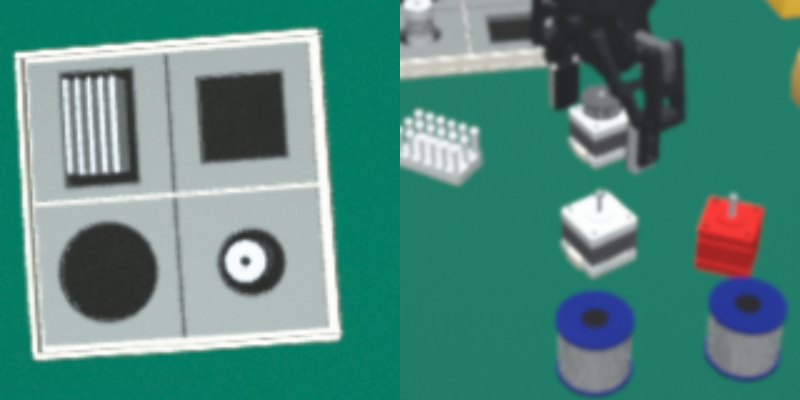

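The fin sink sits in its recess, square with it and flat (crop 97,125). The jaws are above the bare motor (side crop 600,235). Descend and grip.

Request:
step_arm(gripper=[-1, -1, -1, -1, -1, -1, 1, 1, 1, 1, 1, 1, 1], linear=[[0.002, 0, 0.03], [0.002, 0, 0.06], [0.002, 0, 0.08], [0.002, 0, 0.091], [0.002, 0, 0.091], [0.002, 0, 0.091], [0.002, 0, 0.091], [0.002, 0, 0.091], [0.002, 0, 0.091], [0.002, 0, 0.091], [0.002, 0, 0.091], [0.002, 0, 0.091], [0.002, 0, 0.091]], delta_rot=[[0, 0, 0], [0, 0, 0], [0, 0, 0], [0, 0, 0], [0, 0, 0], [0, 0, 0], [0, 0, 0], [0, 0, 0], [0, 0, 0], [0, 0, 0], [0, 0, 0], [0, 0, 0], [0, 0, 0]], grip_force=50)

```text
time: 20.15
eef_pos: [0.6105, -0.2074, 0.009]
tcp_rot: [0.869, -0.495, 0.0, -0.0]
contact_force: [-0.5, 1.5, 5.0]
opening: 0.481
```

```bash
python3 plan.py 610 -206 130 -59.5 554.7 138.2 130 -84.8 554.7 138.2 45 -84.8
```

```text
lin [-0.0015 -0.0003 -0.121 ] rot [-0.  -0.   0.1]
lin [-0.3258 -0.128  -0.1211] rot [-0.  -0.  25.4]
lin [-0.3259 -0.128  -0.0361] rot [-0.  -0.  25.4]
20.15 [ 610.5 -207.4    9. ] [-0.48  0.48  1.77  0.    0.89  0.55] open 0.48145807488653725
```

Request:
step_arm(gripper=[1, 1, 1, 1, 1, 1, 1, 1, 1, 1, 1, 1, 1, 1, 1, 1], linear=[[0, 0, -0.03], [0, 0, -0.07], [0, 0, -0.122], [0, 0, -0.122], [-0.05, -0.02, -0.122], [-0.1, -0.039, -0.122], [-0.15, -0.059, -0.122], [-0.2, -0.079, -0.122], [-0.25, -0.098, -0.122], [-0.3, -0.118, -0.122], [-0.326, -0.128, -0.122], [-0.326, -0.128, -0.122], [-0.326, -0.128, -0.122], [-0.326, -0.128, -0.075], [-0.326, -0.128, -0.036], [-0.326, -0.128, -0.036]], delta_rot=[[0, 0, 0], [0, 0, 0], [0, 0, 0], [0, 0, 0], [0, 0, 5], [0, 0, 10], [0, 0, 15], [0, 0, 20], [0, 0, 25.4], [0, 0, 25.4], [0, 0, 25.4], [0, 0, 25.4], [0, 0, 25.4], [0, 0, 25.4], [0, 0, 25.4], [0, 0, 25.4]])

```text
time: 22.15
eef_pos: [0.5507, 0.1368, 0.0399]
tcp_rot: [0.738, -0.675, -0.003, 0.004]
contact_force: [0.1, 0.4, -3.1]
opening: 0.483
```

```bash
python3 plan.py 554.7 138.2 17 -84.8
python3 - <<'E'
from h import *
a=ctrl.read_camera("top")["frame"];b=ctrl.read_camera("side")["frame"]
v=np.hstack([cv2.resize(a[220:380,140:300],(400,400)),cv2.resize(b[130:270,220:360],(400,400))])
cv2.imwrite("pics/c7.png",v[...,::-1])
E
```

```text
lin [-0.0011 -0.0044  0.0229] rot [ 0.6 -0.  -0.1]
22.15 [550.7 136.8  39.9] [ 0.06  0.29  1.96 -0.    0.9   1.55] open 0.4827205503624671
```

View pics/c7.png

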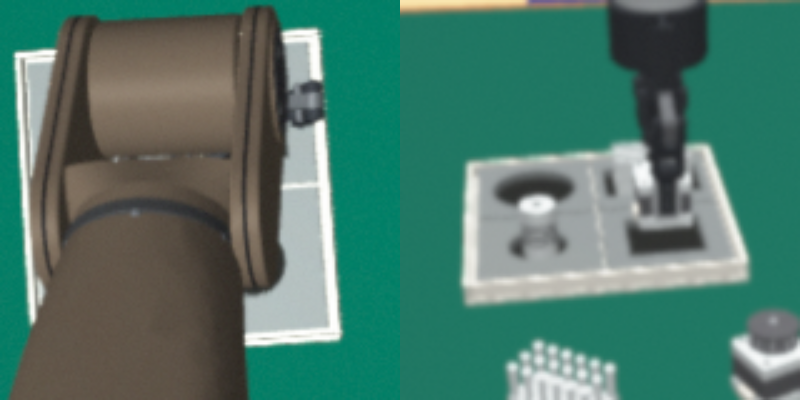

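The motor is held level above the square recess (side crop 665,200). Lower gently.

Request:
step_arm(gripper=[1, 1, 1, 1, 1, 1, 1, 1], linear=[[0, 0, 0], [0, 0, 0.008], [0, 0, 0.016], [0, 0, 0.021], [0, 0, 0.024], [0, 0, 0.026], [0, 0, 0.0265], [0, 0, 0.0265]], delta_rot=[[0, 0, 0], [0, 0, 0], [0, 0, 0], [0, 0, 0], [0, 0, 0], [0, 0, 0], [0, 0, 0], [0, 0, 0]])

```text
time: 23.25
eef_pos: [0.5544, 0.1384, 0.018]
tcp_rot: [0.739, -0.674, 0.0, -0.0]
contact_force: [-0.7, -0.1, -2.5]
opening: 0.483
```

Request:
step_arm(gripper=[1, 1, 1], linear=[[0, 0, 0.001], [0, 0, 0.002], [0, 0, 0.002]], delta_rot=[[0, 0, 0], [0, 0, 0], [0, 0, 0]])

```text
time: 23.62
eef_pos: [0.5546, 0.1384, 0.017]
tcp_rot: [0.739, -0.674, 0.0, 0.0]
contact_force: [-4.7, -0.6, 5.4]
opening: 0.484
```

Request:
step_arm(gripper=[-1, -1, -1, -1, -1, -1, -1, -1, -1, -1, -1, -1, -1, -1, -1, -1, -1, -1, -1, -1], linear=[[0, 0, 0], [0, 0, 0], [0, 0, 0], [0, 0, 0], [0, 0, -0.03], [0, 0, -0.07], [0, 0, -0.115], [0, 0, -0.115], [0.055, 0, -0.115], [0.11, 0, -0.115], [0.165, 0, -0.115], [0.22, 0, -0.115], [0.275, 0, -0.115], [0.33, 0, -0.115], [0.385, 0, -0.115], [0.44, 0, -0.115], [0.46, 0, -0.115], [0.46, 0, -0.115], [0.46, 0, -0.085], [0.46, 0, -0.085]], delta_rot=[[0, 0, 0], [0, 0, 0], [0, 0, 0], [0, 0, 0], [0, 0, 0], [0, 0, 0], [0, 0, 0], [0, 0, 0], [0, 0, -5], [0, 0, -10], [0, 0, -15], [0, 0, -20], [0, 0, -25], [0, 0, -25], [0, 0, -25], [0, 0, -25], [0, 0, -25], [0, 0, -25], [0, 0, -25], [0, 0, -25]])

```text
time: 26.12
eef_pos: [0.5942, -0.3161, 0.0972]
tcp_rot: [0.867, -0.498, -0.004, -0.001]
contact_force: [-0.5, 0.5, 0.0]
opening: 1.0
```

```bash
python3 plan.py 595.3 -320 9 -60;  python3 - <<'E'
from h import *
c=ctrl.read_camera("top");a=c["frame"];b=ctrl.read_camera("side")["frame"]
v=np.hstack([cv2.resize(a[220:380,140:300],(400,400)),cv2.resize(b[220:400,250:430],(400,400))])
cv2.imwrite("pics/c8.png",v[...,::-1])
E
```

```text
lin [0.0046 0.0008 0.0882] rot [0.2 0.4 0.3]
26.125 [ 594.2 -316.1   97.2] [-0.64  0.42  1.67  0.    1.07  0.4 ] open 0.9997117468102977
```

View pics/c8.png

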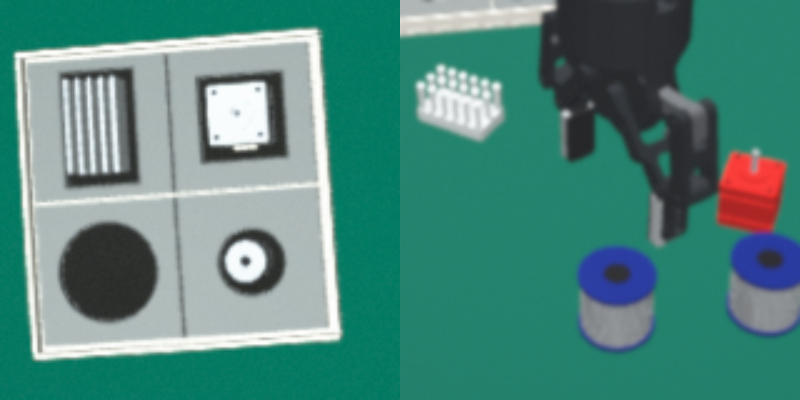

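The motor is in its recess, flat (crop 238,115). The jaws are above the nearer reel (side crop 617,275). Descend and grip.

Request:
step_arm(gripper=[-1, -1, -1, -1, -1, -1, 1, 1, 1, 1, 1, 1, 1], linear=[[0.001, 0, 0.02], [0.001, 0, 0.05], [0.001, 0, 0.075], [0.001, 0, 0.088], [0.001, 0, 0.088], [0.001, 0, 0.088], [0.001, 0, 0.088], [0.001, 0, 0.088], [0.001, 0, 0.088], [0.001, 0, 0.088], [0.001, 0, 0.088], [0.001, 0, 0.088], [0.001, 0, 0.088]], delta_rot=[[0, 0, 0], [0, 0, 0], [0, 0, 0], [0, 0, 0], [0, 0, 0], [0, 0, 0], [0, 0, 0], [0, 0, 0], [0, 0, 0], [0, 0, 0], [0, 0, 0], [0, 0, 0], [0, 0, 0]])

```text
time: 27.85
eef_pos: [0.5972, -0.3209, 0.0141]
tcp_rot: [0.867, -0.498, 0.001, -0.0]
contact_force: [0.1, 1.2, 6.1]
opening: 0.594
```

```bash
python3 plan.py 595 -320 130 -60 442 232.4 130 -84.8 442 232.4 45 -84.8
```

```text
lin [-0.0018  0.0014 -0.1159] rot [-0.  -0.1  0.2]
lin [-0.5561 -0.1444 -0.1164] rot [-0.1 -0.1 25. ]
lin [-0.5562 -0.1443 -0.0314] rot [-0.1 -0.1 25. ]
27.85 [ 597.2 -320.9   14.1] [-0.64  0.53  1.68  0.    0.93  0.4 ] open 0.5941392992323701
```

Request:
step_arm(gripper=[1, 1, 1, 1, 1, 1, 1, 1, 1, 1, 1, 1, 1, 1, 1, 1, 1, 1, 1, 1], linear=[[0, 0, -0.03], [0, 0, -0.07], [0, 0, -0.116], [0, 0, -0.116], [-0.05, -0.013, -0.116], [-0.1, -0.026, -0.116], [-0.15, -0.039, -0.116], [-0.2, -0.052, -0.116], [-0.25, -0.065, -0.116], [-0.3, -0.078, -0.116], [-0.35, -0.091, -0.116], [-0.4, -0.104, -0.116], [-0.45, -0.117, -0.116], [-0.5, -0.13, -0.116], [-0.54, -0.14, -0.116], [-0.556, -0.144, -0.116], [-0.556, -0.144, -0.116], [-0.556, -0.144, -0.075], [-0.556, -0.144, -0.035], [-0.556, -0.144, -0.03]], delta_rot=[[0, 0, 0], [0, 0, 0], [0, 0, 0], [0, 0, 0], [0, 0, 5], [0, 0, 10], [0, 0, 15], [0, 0, 20], [0, 0, 25], [0, 0, 25], [0, 0, 25], [0, 0, 25], [0, 0, 25], [0, 0, 25], [0, 0, 25], [0, 0, 25], [0, 0, 25], [0, 0, 25], [0, 0, 25], [0, 0, 25]])

```text
time: 30.35
eef_pos: [0.4387, 0.2301, 0.0394]
tcp_rot: [0.738, -0.675, -0.002, 0.004]
contact_force: [0.3, -0.3, -2.2]
opening: 0.594
```

```bash
python3 plan.py 442 232.4 22 -84.8
python3 - <<'E'
from h import *
a=ctrl.read_camera("top")["frame"];b=ctrl.read_camera("side")["frame"]
v=np.hstack([cv2.resize(a[220:380,140:300],(400,400)),cv2.resize(b[130:270,220:360],(400,400))])
cv2.imwrite("pics/c9.png",v[...,::-1])
E
```

```text
lin [-0.0021 -0.0036  0.0173] rot [ 0.5 -0.1 -0.1]
30.35 [438.7 230.1  39.4] [ 0.28  0.15  2.13 -0.    0.87  1.76] open 0.5942527506965205
```

View pics/c9.png

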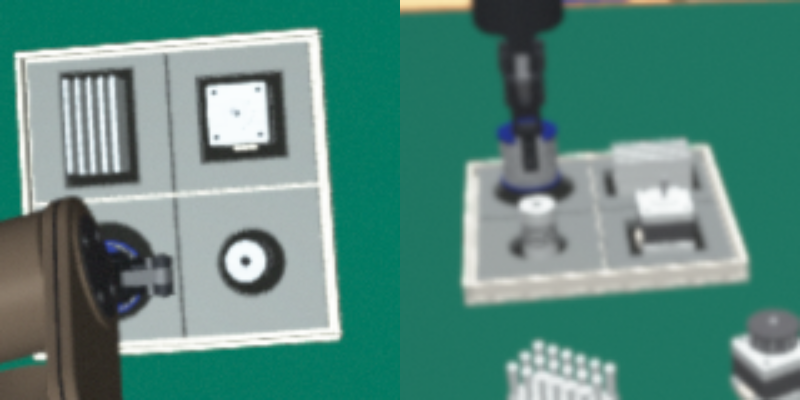

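The reel is held upright over the large round recess (side crop 528,160). Lower.

Request:
step_arm(gripper=[1, 1, 1, 1, 1, 1, 1, 1], linear=[[0, 0, 0], [0, 0, 0.007], [0, 0, 0.013], [0, 0, 0.017], [0, 0, 0.019], [0, 0, 0.0205], [0, 0, 0.0215], [0, 0, 0.0215]], delta_rot=[[0, 0, 0], [0, 0, 0], [0, 0, 0], [0, 0, 0], [0, 0, 0], [0, 0, 0], [0, 0, 0], [0, 0, 0]])

```text
time: 31.45
eef_pos: [0.4412, 0.2324, 0.0221]
tcp_rot: [0.739, -0.674, -0.0, 0.0]
contact_force: [-2.4, -0.8, 4.4]
opening: 0.598
```

Contact. Release, lift and back away.

Request:
step_arm(gripper=[-1, -1, -1, -1, -1, -1, -1, -1, -1, -1, -1, -1, -1, -1, -1], linear=[[0, 0, 0], [0, 0, 0], [0, 0, 0], [0, 0, 0], [0, 0, -0.03], [0, 0, -0.07], [0, 0, -0.12], [0, 0, -0.12], [0.055, 0, -0.15], [0.11, 0, -0.15], [0.165, 0, -0.15], [0.22, 0, -0.15], [0.26, 0, -0.15], [0.26, 0, -0.15], [0.26, 0, -0.15]], delta_rot=[[0, 0, 0], [0, 0, 0], [0, 0, 0], [0, 0, 0], [0, 0, 0], [0, 0, 0], [0, 0, 0], [0, 0, 0], [0, 0, 0], [0, 0, 0], [0, 0, 0], [0, 0, 0], [0, 0, 0], [0, 0, 0], [0, 0, 0]])

```text
time: 33.33
eef_pos: [0.4642, -0.0261, 0.1702]
tcp_rot: [0.738, -0.674, -0.001, 0.0]
contact_force: [-0.4, -0.5, -0.4]
opening: 1.002
```

Run:
```python
from h import *
c=ctrl.read_camera("top");a=c["frame"];b=ctrl.read_camera("side")["frame"]
w=cv2.cvtColor(a,cv2.COLOR_RGB2GRAY)>190; h=cv2.cvtColor(a,cv2.COLOR_RGB2HSV)
bl=(abs(h[...,0].astype(int)-117)<12)&(h[...,1]>120)
m=np.zeros_like(w); m[240:350,155:268]=1; m[294:301]=0
for n,s,z,k in [("motor z48",(235,266),.048,w&m),("reel z54",(183,328),.054,bl),("coupler z53",(238,324),.053,w&m),("pulley",(353,228),.02,notgreen(a)),("pins",(358,310),.018,notgreen(a))]:
    print(n,*rect(blob(c,s,z,k)[1]))
v=np.hstack([cv2.resize(a[220:380,140:300],(400,400)),cv2.resize(b[130:300,220:390],(400,400))])
cv2.imwrite("pics/c10.png",v[...,::-1])
```

```text
motor z48 [554.1 137.1] [553.2 137.2] [45.3 40.3] 1.6
reel z54 [442.3 226.7] [442.4 226.5] [52.2 60.5] 10.9
coupler z53 [453.5 128.6] [454.1 129. ] [25.7 25.9] 1.2
pulley [624.1 -68.8] [623.3 -69.3] [49.7 47.4] 27.5
pins [624.3 -68.9] [623.5 -69.4] [49.8 47.4] 27.5
```

View pics/c10.png

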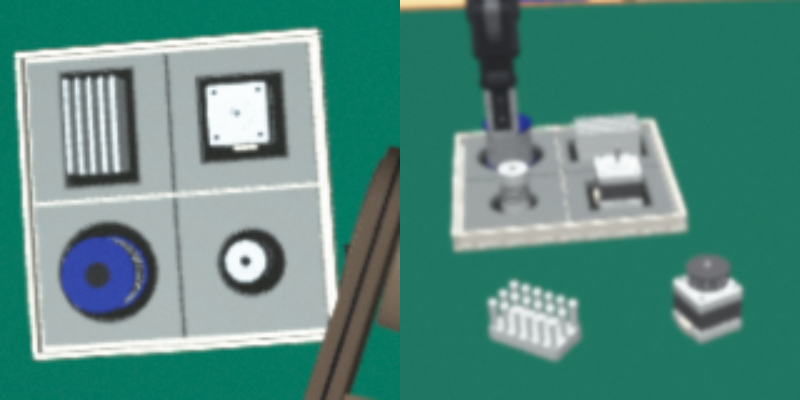

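All four parts sit flat in their own recesses: sink (97,125), motor (238,115), reel (97,273) and coupler (245,260) in the top crop. Both look-alikes stand as before in the side crop. Handing in.

```bash
python3 -c "
from plant import ctrl
print(ctrl.sign_off())"
```

```text
the job is handed in; nothing more can be done
None
```

All four wanted parts are in their own recesses, and I handed the job in at about 33 s. Each was lowered until I felt a light contact of 3–5 N, then released. I regripped the fin heat sink 6 mm lower before lifting it, because the first grip only caught the tops of the fins.

**Last checks:**
- **Coupler and motor:** measured within about 3 mm of their nest centres, standing flat.
- **Fin heat sink:** only judged by eye. It looks flat and square in its recess, and the gripper released it within about 1 mm of the nest centre.
- **Reel:** my colour measurement was about 6 mm off the nest centre. It included the lower flange (60 mm wide instead of 52), so I don't trust it. The gripper released it within 1 mm of the centre, and the picture shows it upright.
- **Motor with pulley:** measured exactly where it started.
- **Pin heat sink:** the final top-camera check failed because the arm was in the way. In the side view it looks untouched.

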